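# Gauge the depth of a lens seat and lock the depth gauge

### The job

On the optics bench, take the red knob of the leaning depth gauge, lower the probe gently down the barrel until its tip rests on the brass lens seat, and let go. Then swing the yellow-pinned lock lever all the way to its stop so that the gauge is locked at that depth; do not swing it before the probe has reached the seat, and leave the other things on the bench alone.

Things in the scene. Friction and masses are not known exactly. Their poses are not given: they have to be found in the camera images.
- probe: steel rod of the leaning depth gauge, 8 mm thick, red knob at its top; slides 90 mm along its own axis, takes about 3 N, stays where left even unlocked. Origin: centre of its lower tip, in the barrel. z axis: up along the rod, which leans 28 degrees from vertical, top towards the robot; y: level, towards the lock lever's side; x: square to both, up and away from the robot
- knob (a point): centre of the red knob, a cylinder 26 mm across, 30 mm long, coaxial with the rod, 170 mm from the probe's tip; axes as the probe's. Free to be approached along the rod; the cross bar is in the way of a hand straight from above
- bar_end (a point): free end (16 mm past the rod in y) of the level steel cross bar over the gauge (14 mm thick, 22 mm collar at this end), on its centre line. From here the bar runs 181 mm in the probe's -y direction to a copper post, 165 mm from the rod axis. The bar's centre line is 75 mm from the rod axis, in the probe's +x direction, and 101 to 123 mm higher than the knob's centre at the start, up to 176 mm when lowered. Fixed to the rig
- seat: brass lens seat, disc 47 mm across inside the slotted grey barrel (60 mm across, 110 mm long, window on the side away from the robot), coaxial with the rod: the bottom that the probe must touch. Rigid, stays put; 20 to 85 mm below the probe's tip at the start. Origin: centre of its upper face; axes as the probe's
- lock (a joint): lock lever, a black arm on the gauge's housing over the barrel, turning about the rod axis: 0 = open, 1.2 rad = stop, locked; stays where left, about 1 N at the pin moves it. Locking moves the pin mostly along the probe's +x, away from the robot: the pin lies value - 0.75 rad from the probe's y axis towards its x axis, 58 mm from the rod axis
- lock_pin (a point): centre of the yellow pin standing at the end of the lock lever, parallel to the rod: 12 mm across, its top 22 mm above this point, the top of the lever's arm (8 mm thick) 14 mm below it. The knob's centre is 16 to 101 mm further up the rod axis, 58 mm aside. z axis along the rod
- rig: dark wooden base plate 300 x 300 x 12 mm that carries barrel, gauge and stand; does not move. Origin: on the table under the rig (plate's centre 30 mm from it towards -y); x: level, away from the robot, in the plane in which the rod leans; y: level, towards the lever's side; z up
- lens_ring: bystander: dark steel ring 52 mm across, 12 mm high, lying on the base plate; origin under its centre
- cap: bystander: brass cap 36 mm across, 22 mm high, on the base plate; origin under its centre
- holder: bystander: wooden lens holder 60 x 80 x 78 mm; origin under its centre
- jar: bystander: amber jar 60 mm across, 80 mm high; origin under its centre
- glass_block: bystander: green glass block 65 x 100 x 20 mm; origin under its centre
- boss: bystander: aluminium clamp boss 30 x 50 x 30 mm; origin under its centre
- driver: bystander: screwdriver with yellow handle lying flat along its x; origin under its middle

How it is judged:
By the outcome, as a careful person would: the job done as asked, in the order asked, and still so for the second after the job is handed in, with the robot touching nothing.
It also fails if it takes over 54 s, if anything falls off the work surface, if the arm or the gripper's body presses on something with over 40 N, if the wrist force passes 120 N, or if a joint passes its speed limit or range.

### The arm

A 6-joint arm with a two-finger parallel gripper is mounted at the origin on the work surface. World frame = base frame: x ahead of the robot, y to its left, z up, the work surface at z = 0. Lengths are in m, angles in rad, forces in N, time in s.
With the tool pointing down it reaches from about 0.375 to 0.75 m from the base axis. Payload 9 kg.
Tool frame: the origin (TCP) lies on the centre line of the jaws, within the pads' length; the fingertips stand 19 mm ahead of it and the grasp point (between the pads) is the TCP (tip_reach is the y of the fingertips in the tool frame, in m); y points along the fingers, x is the direction in which the jaws open and shut, and the axes are right-handed (so a half turn about y gives the same grasp; the last joint's range is limited). The gripper opens to 85 mm and grips with 20 to 120 N. Pads are 22 mm wide; open, the fingers measure 114 mm over their backs; the gripper's body (76 mm by 85 mm) begins 54 mm behind the grasp point. The pads swing forward as they close: fully open they stand 13 mm farther back than shut.
Start: joints at [0.944, 0.104, 0.097, 1.564, 0, 1.353], TCP at [0.239, 0.551, 0.25] pointing down, gripper open.
Joint ranges: [-2.99, 2.99], [-0.84, 1.86], [-1.1, 1.16], [-1.84, 2.11], [-1.51, 1.56], [-3.14, 3.14]. Speed limits (rad/s): [2.22, 2.22, 2.57, 3.14, 3.14, 3.14].

### API

Orientations are given as a unit quaternion [w, x, y, z].
In Python, from plant import sense, camera, job_done, spot_in, cut_out, landmark_of, tip_reach gives the robot as it stands. The module is installed in compiled form; this text tells all that it offers.
- The arm moves only by the shell command python3 -m creep 'ROWS'. ROWS is JSON, a list of rows, each a list of 5 numbers: the shift along the tool's x, y, z in mm, then the turn about the tool's y in rad, then the opening, from 0 (shut) to 1 (fully open). A call has exactly 10 rows; each row shifts and turns the commanded pose from where the row before left it, along the tool's axes as they then stand; what a row does not reach is not made up. A row lasts 1/8 s, in which the tool goes at most 62.5 mm and 10.7 degrees, less where a joint would pass 70% of its speed; a pose out of reach is approached as far as the arm can. A call is refused whole if a number of a shift passes 62.5 or a number of a turn 0.188, either way. A call with a gripper value outside its range is refused whole. The fingers move at their own pace and stop on an object; the grip force is fixed at half the most. Time passes only in rows, so rows that do not move let the fingers close, or fill a call up. It gives the time, the measured TCP pose, the force and the opening at its end, in the units of the state.
- sense(): the state, without advancing time (a new reading comes with each control period).
- camera(name): name is "scene" or "top" or "wrist"; returns a dict with "frame" (480x640x3 uint8, blue, green, red), "fx", "fy", "cx", "cy" (pixels), "k1" (the pictures are not rectified: a ray, as slopes to the right and down, at radius r is drawn at 1 + k1 r^2 times it, then the intrinsics apply), "extrinsics" (4x4, takes a point from world to camera coordinates); the wrist camera has in their place "T_tool_cam" (4x4, takes a point from camera to tool coordinates, whose origin is the TCP and whose axes are the tool frame's). Camera axes: x right, y up, looking along -z (the intrinsics and any distortion apply to the point x, -y, -z); pixel columns grow to the right and rows downward; lengths in m; the calibration is good to about 2 mm. A picture is of the moment at which its call begins: read the wrist's pose just before it. There is no depth.
- job_done(): hands the job in, once; it reports no verdict.
Trained networks look in a picture, given as the dict that the camera call returned (one of the last four; its "shot" number tells which), for a name from the list of things; names that differ only in an ending like _2 or _b are one class to them, and where a whole thing is asked for, a point or a joint stands for the part that bears it (a point fixed in the world has none). Each returns a list of dicts, best first, with "p" (0 to 1); they miss things now and then, are a little off and sometimes report something else, mostly with a low value. They report only what shows in the picture. A call takes as long as a camera call.
- spot_in(picture, name): "box" ([centre column, centre row, width, height] in pixels, round what is visible of it).
- cut_out(picture, name): "pixels" (480x640 bool, what is visible of it) and "box" ([centre column, centre row, width, height] in pixels, round what is visible of it).
- landmark_of(picture, name): "point" ([column, row] in pixels: a listed point, or the origin of a listed thing).
The state is a dict: "t": time; "joints": joint angles; "qvel": joint speeds; "joint_torque": joint torques, N m; "ee_pos": TCP position; "orientation": TCP orientation; "wrist_force": force on the tool from outside, world axes, zero at the start; "torque": the same for the moment, N m; "width": opening from 0.0 (shut) to 1.0 (fully open).
Only numpy, scipy, OpenCV 4.12 (cv2) and the standard library are available. Lean on these libraries where they do the work, as an engineer would, in place of code of your own. Each camera call takes 0.05 s, during which the arm holds its last target.

## Working session

There is one attempt and no reset: what is moved stays moved. The work goes in short steps, Python scripts to look and compute and a shell command to move; the robot and the scene stay as the last step left them, time stands still between calls to the robot, and variables do not carry over. Pictures are saved under pics/ and viewed, and the job is handed in when it is done.

```bash
mkdir -p pics; ls; python3 - <<'E'
from plant import *
import cv2
print(sense(), tip_reach)
for n in ["scene","top","wrist"]:
    c=camera(n); cv2.imwrite(f"pics/{n}0.png",c["frame"])
    print(n,c["fx"],c["fy"],c["cx"],c["cy"],c["k1"],c.get("extrinsics",c.get("T_tool_cam")))
    for t in ["knob","bar_end","lock_pin","seat","probe","rig"]:
        print(t,landmark_of(c,t)[:2])
E
```

```text
pics
{'t': 0.0, 'joints': array([ 9.44334793e-01,  1.04699716e-01,  9.64799565e-02,  1.56389215e+00,
       -1.59806113e-07,  1.35305935e+00]), 'qvel': array([-0.00055241,  0.00061067, -0.00063606, -0.00014063,  0.00156269,
        0.00109121]), 'joint_torque': array([-3.64556145e-03, -5.56924403e+01,  5.03653836e+01,  1.67852780e-02,
       -5.31037167e-04,  3.55100610e-05]), 'ee_pos': array([0.23829465, 0.55032254, 0.24952794]), 'orientation': array([-0.59090121,  0.59123189,  0.38768909, -0.38855859]), 'wrist_force': array([-0.0096966 , -0.62160231, -0.43288452]), 'torque': array([-0.01267359, -0.00688366, -0.0232773 ]), 'width': 0.9987917060780945} 0.019
scene 498.40937688475316 498.40937688475316 323.2565649662905 233.78773132002704 -0.11311856171523732 [[ 0.42538073  0.9048214  -0.01869401 -0.2544954 ]
 [-0.48436645  0.24506509  0.83984061  0.09154067]
 [ 0.764487   -0.34819726  0.5425111  -2.02154263]
 [ 0.          0.          0.          1.        ]]
knob [{'point': [313.2, 232.5], 'p': 0.47}]
bar_end [{'point': [323.2, 194.9], 'p': 0.59}, {'point': [318.1, 305.3], 'p': 0.43
[... 594 characters left out ...]
': [462.1, 322.5], 'p': 0.62}, {'point': [301.8, 222.2], 'p': 0.57}]
seat [{'point': [323.7, 190.6], 'p': 0.42}]
probe [{'point': [137.0, 234.0], 'p': 0.69}, {'point': [322.5, 197.9], 'p': 0.49}]
rig [{'point': [319.1, 233.9], 'p': 0.84}, {'point': [467.2, 324.5], 'p': 0.21}]
wrist 414.8818167243571 414.8818167243571 317.29899792215315 232.75922137740767 0.03081663805449823 [[ 9.99999346e-01  2.35198596e-04 -1.11890312e-03  9.33735009e-04]
 [-1.13604465e-03  3.14886274e-01 -9.49128729e-01 -1.22189260e-01]
 [ 1.29093492e-04  9.49129379e-01  3.14886336e-01  8.12038023e-02]
 [ 0.00000000e+00  0.00000000e+00  0.00000000e+00  1.00000000e+00]]
knob []
bar_end []
lock_pin []
seat []
probe []
rig []
```

View pics/scene0.png

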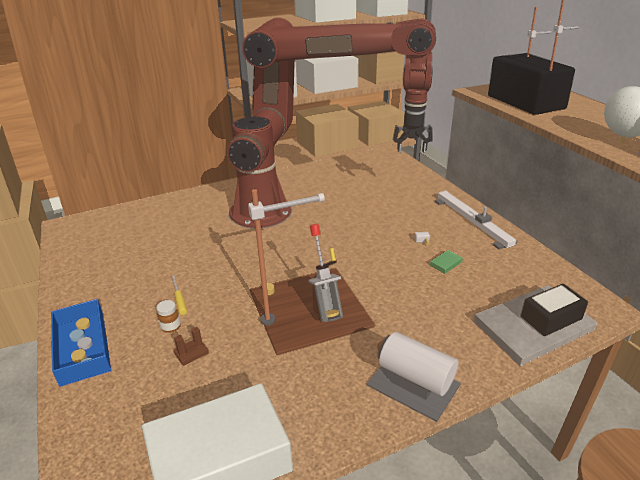

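View pics/top0.png

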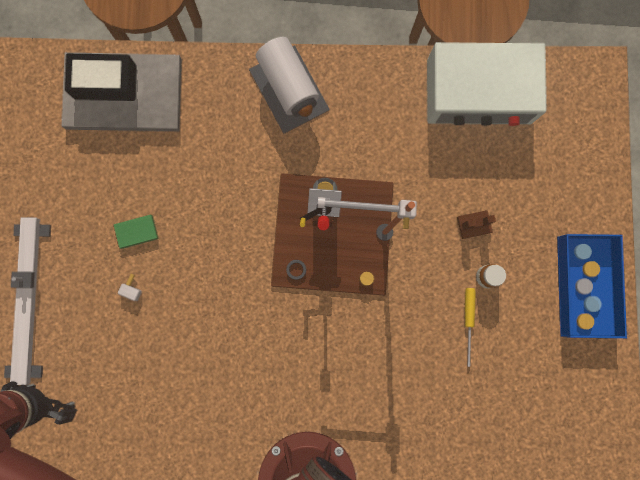

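View pics/wrist0.png

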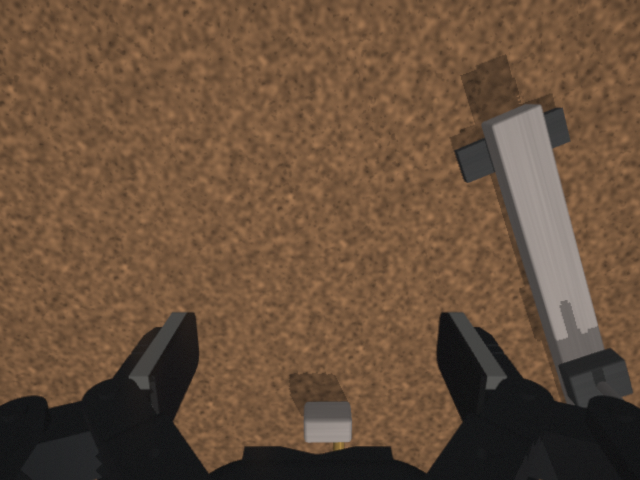

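```bash
cat > h.py <<'E'
import numpy as np, cv2
from scipy.optimize import least_squares
from plant import *
def K(c): return np.array([[c["fx"],0,c["cx"]],[0,c["fy"],c["cy"]],[0,0,1.]])
def proj(c,P,E=None):
    E=c["extrinsics"] if E is None else E
    P=np.atleast_2d(P); q=P@E[:3,:3].T+E[:3,3]
    r=cv2.projectPoints(np.c_[q[:,0],-q[:,1],-q[:,2]].reshape(-1,1,3),np.zeros(3),np.zeros(3),K(c),np.array([c["k1"],0,0,0,0.]))[0]
    return r.reshape(-1,2)
def Rq(q):
    from scipy.spatial.transform import Rotation as R
    return R.from_quat([q[1],q[2],q[3],q[0]]).as_matrix()
def wristE(c,s):
    T=np.eye(4);T[:3,:3]=Rq(s["orientation"]);T[:3,3]=s["ee_pos"]
    return np.linalg.inv(T@c["T_tool_cam"])
A=np.radians(28)
def model(rx,ry,yaw,):
    pass
E
python3 - <<'E'
from h import *
for n,(u,v,s) in dict(scene=(250,170,0),top=(260,160,0)).items():
    c=camera(n); f=c["frame"][v:v+160,u:u+140]
    cv2.imwrite(f"pics/{n}_z.png",cv2.resize(f,None,fx=3.7,fy=3.7,interpolation=cv2.INTER_CUBIC))
    for t in ["knob","lock","probe","seat","lens_ring","cap","bar_end","holder"]:
        r=cut_out(c,t)[:2]; print(n,t,[(x["p"],[round(b,1) for b in x["box"]]) for x in r])
    for t in ["lens_ring","cap","holder","jar","glass_block","boss","driver"]:
        print(n,t,landmark_of(c,t)[:1])
E
```

```text
scene knob [(0.55, [318.8, 256.0, 22.8, 59.0])]
scene lock [(0.53, [325.9, 257.5, 22.1, 17.7])]
scene probe [(0.6, [317.2, 241.5, 14.1, 39.6])]
scene seat [(0.38, [333.3, 313.8, 17.0, 8.6])]
scene lens_ring []
scene cap [(0.65, [171.8, 316.4, 24.1, 34.6]), (0.56, [311.0, 270.1, 127.6, 168.2])]
scene bar_end [(0.72, [312.1, 271.5, 126.6, 165.6])]
scene holder [(0.67, [193.8, 346.2, 33.7, 41.0])]
scene lens_ring []
scene cap [{'point': [269.4, 290.7], 'p': 0.39}]
scene holder [{'point': [193.0, 352.6], 'p': 0.58}]
scene jar [{'point': [172.9, 324.4], 'p': 0.88}]
scene glass_block [{'point': [446.0, 263.1], 'p': 0.74}]
scene boss [{'point': [420.9, 240.5], 'p': 0.57}]
scene driver [{'point': [179.5, 294.7], 'p': 0.45}]
top knob [(0.71, [323.3, 219.1, 10.8, 22.2]), (0.19, [315.4, 215.4, 31.9, 16.7])]
top lock [(0.77, [315.1, 216.3, 31.3, 23.3])]
top probe [(0.71, [320.8, 219.6, 13.6, 19.1]), (0.64, [295.9, 270.4, 18.2, 21.6])]
top seat [(0.57, [325.5, 185.9, 17.8, 5.3]), (0.43, [321.2, 218.1, 14.6, 25.4])]
top lens_ring [(0.73, [344.2, 234.8, 142.9, 121.2]), (0.56, [295.4, 270.2, 19.0, 23.7])]
top cap [(0.69, [366.4, 281.3, 18.4, 11.4]), (0.61, [468.7, 322.5, 15.0, 70.4])]
top bar_end [(0.63, [344.8, 233.2, 145.5, 121.8])]
top holder [(0.97, [476.5, 224.3, 36.3, 28.2])]
top lens_ring [{'point': [294.5, 267.3], 'p': 0.65}]
top cap [{'point': [368.4, 277.6], 'p': 0.69}]
top holder [{'point': [472.6, 225.1], 'p': 0.57}]
top jar [{'point': [483.7, 274.2], 'p': 0.67}]
top glass_block [{'point': [138.2, 234.7], 'p': 0.89}]
top boss [{'point': [134.5, 293.4], 'p': 0.65}]
top driver [{'point': [467.3, 321.6], 'p': 0.65}]
```

View pics/scene_z.png

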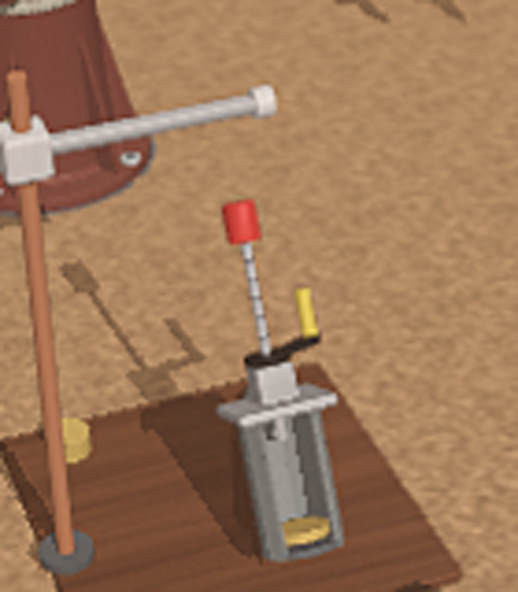

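View pics/top_z.png

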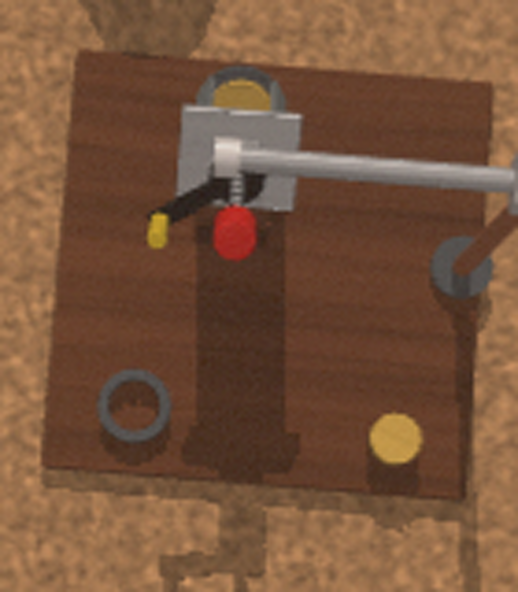

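```bash
cat > fit.py <<'E'
from h import *
cs=camera("scene"); ct=camera("top")
def frame(p):
    rx,ry,yaw,sx,sz,d,b,pp=p
    c,s=np.cos(yaw),np.sin(yaw); R=np.array([[c,-s,0],[s,c,0],[0,0,1]])
    W=lambda v:R@np.array(v)+[rx,ry,0]
    zr=np.array([-np.sin(A),0,np.cos(A)]);xr=np.array([np.cos(A),0,np.sin(A)]);yr=np.array([0,1,0])
    S=np.array([sx,0,sz])
    o=dict(seat=W(S),tip=W(S+d*zr),knob=W(S+(d+.17)*zr),bar=W(S+.075*xr+b*zr+.016*yr),
     pin=W(S+pp*zr+.058*(np.cos(.75)*yr-np.sin(.75)*xr)))
    for i,(a,e) in enumerate([(1,1),(1,-1),(-1,-1),(-1,1)]): o[f"c{i}"]=W([.15*a,-.03+.15*e,.012])
    o["axes"]=(R@xr,R@yr,R@zr); o["rig"]=W([0,0,0])
    return o
if __name__=="__main__":
    Z=3.7
    ob=[]
    for n,q in dict(knob=(241,222),bar=(271,101),pin=(308.5,318),seat=(306,530),tip=(278,437)).items(): ob.append((cs,n,np.array(q)/Z+[250,170],1))
    for n,q in dict(knob=(235,233),bar=(215,156),pin=(158,228),seat=(241,95),c0=(78,52),c1=(492,83),c2=(465,498),c3=(43,466)).items(): ob.append((ct,n,np.array(q)/Z+[260,160],1))
    def res(p):
        o=frame(p); return np.concatenate([proj(c,o[n])[0]-q for c,n,q,w in ob])
    r=least_squares(res,[.6,0,0,.05,.03,.06,.3,.15],loss="soft_l1")
    print(r.x.round(4)); rr=res(r.x).reshape(-1,2)
    for (c,n,q,w),e in zip(ob,rr): print("scene" if c is cs else "top",n,e.round(1))
    o=frame(r.x)
    for k,v in o.items(): print(k,np.round(v,4).tolist())
    print("bar above knob",o["bar"][2]-o["knob"][2])
    np.save("p.npy",r.x)
    for n in ["holder","jar","glass_block","boss","driver"]: pass
E
python3 fit.py
```

```text
[ 0.63   -0.0299 -0.067   0.1073  0.0558  0.076   0.3328  0.1546]
scene knob [ 0.3 -0.7]
scene bar [ 0.2 -0.3]
scene pin [-2.3  0.5]
scene seat [-0.9  0.5]
scene tip [1.7 0. ]
top knob [-0.1 -1.1]
top bar [-0.3 -1.1]
top pin [2.  1.4]
top seat [-0.3  3.6]
top c0 [-0.8 -1.1]
top c1 [ 0.7 -0.6]
top c2 [0.5 0.9]
top c3 [-1.   0.5]
seat [0.7371, -0.0371, 0.0558]
tip [0.7015, -0.0347, 0.1229]
knob [0.6218, -0.0294, 0.273]
bar [0.6483, -0.0151, 0.3849]
pin [0.6327, 0.0124, 0.1737]
c0 [0.7877, 0.0798, 0.012]
c1 [0.7676, -0.2196, 0.012]
c2 [0.4683, -0.1995, 0.012]
c3 [0.4884, 0.0998, 0.012]
axes [[0.881, -0.0591, 0.4695], [0.067, 0.9978, 0.0], [-0.4684, 0.0314, 0.8829]]
rig [0.63, -0.0299, 0.0]
bar above knob 0.11184882859717599
```

```bash
python3 - <<'E'
from h import *
s=sense(); R=Rq(s["orientation"]); print(R.round(3)); 
d=np.array([.5,-.03,.50])-s["ee_pos"]; print((R.T@d*1000).round())
print(s["t"])
E
```

```text
[[ 0.398  0.    -0.918]
 [ 0.918  0.     0.398]
 [ 0.    -1.    -0.   ]]
[-429. -250. -471.]
2.75
```

```bash
python3 -m creep '[[-36,-25,-40,0,1],[-36,-25,-40,0,1],[-36,-25,-40,0,1],[-36,-25,-40,0,1],[-36,-25,-40,0,1],[-36,-25,-40,0,1],[-36,-25,-40,0,1],[-36,-25,-40,0,1],[-36,-25,-40,0,1],[-36,-25,-40,0,1]]'; python3 - <<'E'
from h import *
s=sense(); R=Rq(s["orientation"]); print(R.round(3),s["joints"].round(3)); 
E
```

```text
t: 4.0
ee_pos: [0.4628, 0.0595, 0.5013]
orientation: [-0.591, 0.591, 0.388, -0.388]
wrist_force: [1.1, 0.7, 0.4]
width: 1.0
[[ 0.398  0.001 -0.918]
 [ 0.918  0.     0.398]
 [ 0.    -1.    -0.001]] [-0.154 -0.063  0.41   2.044  0.     0.255]
```

```bash
python3 -m creep '[[0,0,0,-0.171,1],[0,0,0,-0.171,1],[20,0,0,0,1],[20,0,0,0,1],[0,-60,0,0,1],[0,-60,0,0,1],[0,-60,0,0,1],[0,-60,0,0,1],[0,0,0,0,1],[0,0,0,0,1]]'; python3 - <<'E'
from h import *
s=sense(); R=Rq(s["orientation"]); print(R.round(3),s["joints"].round(3)); 
E
```

```text
t: 5.25
ee_pos: [0.4539, 0.1022, 0.6075]
orientation: [-0.472, 0.557, 0.521, -0.441]
wrist_force: [-0.7, 0.4, -0.0]
width: 0.998
[[ 0.067  0.165 -0.984]
 [ 0.998 -0.01   0.066]
 [ 0.001 -0.986 -0.165]] [-0.06  -0.037  0.668  2.11  -0.     0.006]
```

```bash
python3 -m creep '[[0,-60,0,0,1],[0,-60,0,0,1],[0,-60,0,0,1],[0,-60,0,0,1],[0,0,0,0,1],[0,0,0,0,1],[0,0,0,0,1],[0,0,0,0,1],[0,0,0,0,1],[0,0,0,0,1]]'; python3 - <<'E'
from h import *
s=sense(); R=Rq(s["orientation"]); print(R.round(3),s["joints"].round(3)); 
E
```

```text
t: 6.5
ee_pos: [0.4127, 0.1102, 0.6923]
orientation: [-0.416, 0.6, 0.561, -0.39]
wrist_force: [-0.9, -0.5, -0.1]
width: 1.001
[[ 0.067  0.349 -0.935]
 [ 0.998 -0.024  0.063]
 [-0.001 -0.937 -0.35 ]] [-0.04  -0.142  0.755  2.111 -0.01   0.025]
```

```bash
python3 -m creep '[[0,-60,0,0,1],[0,-60,0,0,1],[0,-40,0,0,1],[0,0,0,0,1],[0,0,0,0,1],[0,0,0,0,1],[0,0,0,0,1],[0,0,0,0,1],[0,0,0,0,1],[0,0,0,0,1]]'; python3 - <<'E'
from h import *
s=sense(); R=Rq(s["orientation"]); print(R.round(3),s["joints"].round(4)); 
E
```

```text
t: 7.75
ee_pos: [0.3698, 0.1206, 0.7438]
orientation: [-0.378, 0.625, 0.584, -0.354]
wrist_force: [0.4, -0.2, 0.6]
width: 1.002
[[ 0.068  0.463 -0.884]
 [ 0.998 -0.033  0.059]
 [-0.002 -0.886 -0.464]] [ 1.5000e-03 -2.2290e-01  7.9890e-01  2.1107e+00 -3.3500e-02  6.0400e-02]
```

```bash
cat > rel.py <<'E'
from fit import *
o=frame(np.load("p.npy")); s=sense(); R=Rq(s["orientation"])
for n in ["knob","bar","pin","seat"]:
    print(n,"in tool mm",((R.T@(o[n]-s["ee_pos"]))*1000).round(1))
print(s["t"],"axes rod in tool",(R.T@np.array(o["axes"]).T).round(3).tolist(), s["wrist_force"].round(1),s["width"],s["joints"].round(2))
E
python3 rel.py
```

```text
knob in tool mm [-131.9  538.6  -12.9]
bar in tool mm [-116.1  451.4  -87.5]
pin in tool mm [-89.3 630.2  26.1]
seat in tool mm [-131.5  784.6  -14.3]
7.85 axes rod in tool [[-0.0, 1.0, -0.002], [-0.006, -0.002, -1.0], [-1.0, -0.0, 0.006]] [-0.5 -0.5  0.7] 1.0008036347124145 [ 0.   -0.22  0.8   2.11 -0.03  0.06]
```

```bash
python3 -m creep '[[-17,52,-1.6,0,1],[-17,52,-1.6,0,1],[-17,52,-1.6,0,1],[-17,52,-1.6,0,1],[-16,52,-1.6,0,1],[-16,52,-1.6,0,1],[-16,52,-1.6,0,1],[-16,52,-1.6,0,1],[0,0,0,0,1],[0,0,0,0,1]]'; python3 rel.py; python3 - <<'E'
from h import *
s=sense();c=camera("wrist"); cv2.imwrite("pics/w1.png",c["frame"])
from fit import frame
o=frame(np.load("p.npy"));E=wristE(c,s)
for n in ["knob","bar","pin"]: print(n,proj(c,o[n],E).round(1))
print(landmark_of(c,"knob")[:2],landmark_of(c,"lock_pin")[:2])
E
```

```text
t: 9.1
ee_pos: [0.5626, -0.0234, 0.3874]
orientation: [-0.377, 0.626, 0.584, -0.354]
wrist_force: [0.0, 0.2, 0.0]
width: 1.001
knob in tool mm [ -1.8 130.1   1.7]
bar in tool mm [ 13.9  43.1 -73.1]
pin in tool mm [ 40.8 221.5  40.9]
seat in tool mm [ -1.3 376.1   1.1]
9.2 axes rod in tool [[-0.001, 1.0, -0.002], [-0.003, -0.002, -1.0], [-1.0, -0.001, 0.003]] [0.1 0.  0.3] 0.9988825580381878 [-0.34 -0.55 -0.3   1.35  0.12 -0.24]
knob [[312.5 226.7]]
bar [[343.2 424.7]]
pin [[365.7 147.1]]
[{'point': [314.0, 225.1], 'p': 0.8}] [{'point': [375.4, 152.7], 'p': 0.68}]
```

View pics/w1.png

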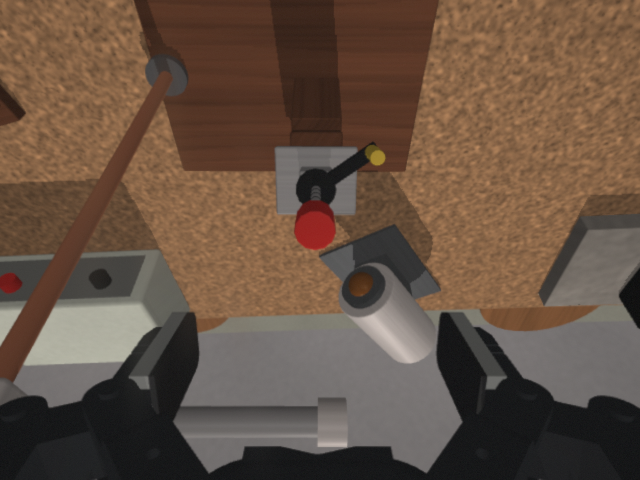

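```bash
python3 -m creep '[[0,25,0,0,1],[-1,25,1,0,1],[0,25,0,0,1],[0,25,0,0,1],[0,25,0,0,1],[0,0,0,0,0.2],[0,0,0,0,0.2],[0,0,0,0,0.2],[0,0,0,0,0.2],[0,0,0,0,0.2]]'; python3 rel.py; python3 - <<'E'
from h import *
s=sense();c=camera("wrist"); cv2.imwrite("pics/w2.png",c["frame"])
E
```

```text
t: 10.7
ee_pos: [0.62, -0.029, 0.2762]
orientation: [-0.377, 0.626, 0.584, -0.354]
wrist_force: [-0.1, -2.6, 2.5]
width: 0.285
knob in tool mm [-0.2  3.5 -0.2]
bar in tool mm [ 15.6 -83.7 -74.8]
pin in tool mm [42.5 95.  39. ]
seat in tool mm [  0.4 249.5  -1.1]
10.8 axes rod in tool [[-0.0, 1.0, -0.003], [-0.004, -0.003, -1.0], [-1.0, -0.0, 0.004]] [ 1.4 -2.3  2.5] 0.28414410485251174 [-0.31 -0.44 -0.43  1.1   0.11 -0.21]
```

View pics/w2.png

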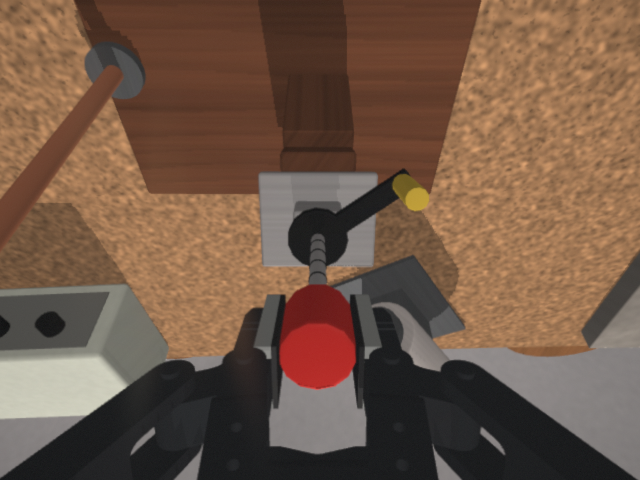

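```bash
python3 -m creep '[[0,5,0,0,0.1],[0,5,0,0,0.1],[0,5,0,0,0.1],[0,5,0,0,0.1],[0,5,0,0,0.1],[0,5,0,0,0.1],[0,5,0,0,0.1],[0,5,0,0,0.1],[0,5,0,0,0.1],[0,5,0,0,0.1]]'; python3 rel.py; python3 - <<'E'
from h import *
c=camera("wrist"); cv2.imwrite("pics/w3.png",c["frame"])
c=camera("scene"); cv2.imwrite("pics/s3.png",cv2.resize(c["frame"][170:330,250:390],None,fx=3.7,fy=3.7,interpolation=cv2.INTER_CUBIC))
E
```

```text
t: 12.1
ee_pos: [0.6438, -0.0307, 0.2313]
orientation: [-0.377, 0.626, 0.584, -0.353]
wrist_force: [3.9, -3.6, 4.9]
width: 0.283
knob in tool mm [ -0.3 -47.6  -0.1]
bar in tool mm [  15.5 -134.7  -74.8]
pin in tool mm [42.3 43.9 39.1]
seat in tool mm [  0.2 198.4  -1. ]
12.2 axes rod in tool [[-0.0, 1.0, -0.002], [-0.004, -0.002, -1.0], [-1.0, -0.0, 0.004]] [ 9.2 -4.5  1.3] 0.2855514723339417 [-0.3  -0.36 -0.46  1.    0.1  -0.2 ]
```

View pics/w3.png

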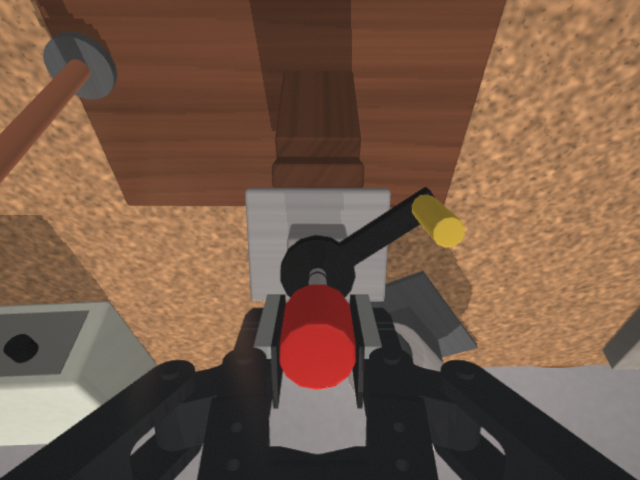

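View pics/s3.png

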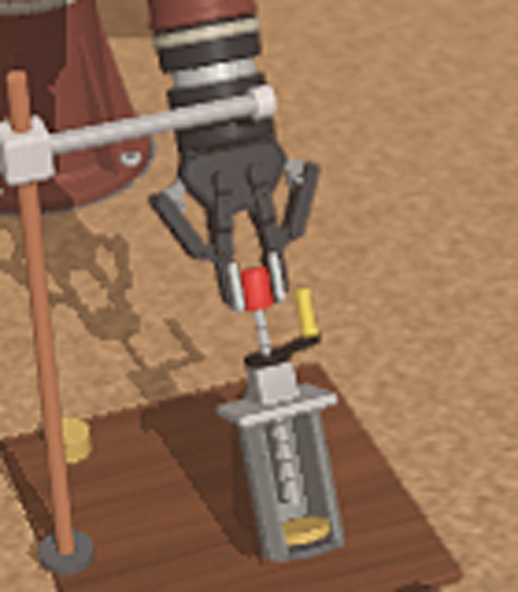

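```bash
cat > f.py <<'E'
from h import *
s=sense();R=Rq(s["orientation"]); print("F tool",(R.T@s["wrist_force"]).round(1),"pos",s["ee_pos"].round(4),s["width"].round(3),s["t"])
from fit import frame
o=frame(np.load("p.npy"));print("down from start",(R.T@(s["ee_pos"]-np.array([0.62,-.029,.2762]))*1000).round(1))
E
sed -i 's/^from fit.*//;s/^o=frame(np.load("p.npy"));//' f.py
python3 f.py
python3 -m creep '[[0,2,0,0,0.1],[0,2,0,0,0.1],[0,2,0,0,0.1],[0,2,0,0,0.1],[0,1.5,0,0,0.1],[0,1,0,0,0.1],[0,1,0,0,0.1],[0,1,0,0,0.1],[0,1,0,0,0.1],[0,0,0,0,0.1]]'; python3 f.py
```

```text
t: 13.55
ee_pos: [0.65, -0.0311, 0.2194]
orientation: [-0.377, 0.626, 0.584, -0.353]
wrist_force: [5.7, -3.6, 3.8]
width: 0.289Traceback (most recent call last):
  File "f.py", line 2, in <module>
    s=sense();R=Rq(s["orientation"]); print("F tool",(R.T@s["wrist_force"]).round(1),"pos",s["ee_pos"].round(4),s["width"].round(3),s["t"])
                                                                                                                ^^^^^^^^^^^^^^^^
AttributeError: 'float' object has no attribute 'round'
Traceback (most recent call last):
  File "f.py", line 2, in <module>
    s=sense();R=Rq(s["orientation"]); print("F tool",(R.T@s["wrist_force"]).round(1),"pos",s["ee_pos"].round(4),s["width"].round(3),s["t"])
                                                                                                                ^^^^^^^^^^^^^^^^
AttributeError: 'float' object has no attribute 'round'
```

```bash
sed -i 's/s\["width"\].round(3)/s["width"]/' f.py; python3 f.py
python3 - <<'E'
from h import *
c=camera("scene"); cv2.imwrite("pics/s4.png",cv2.resize(c["frame"][260:330,300:360],None,fx=8,fy=8,interpolation=cv2.INTER_CUBIC))
E
```

```text
F tool [-3.2 -0.6 -7. ] pos [ 0.65   -0.0311  0.2194] 0.28932620178739854 13.55
down from start [ 0.  64.3 -0.2]
```

View pics/s4.png

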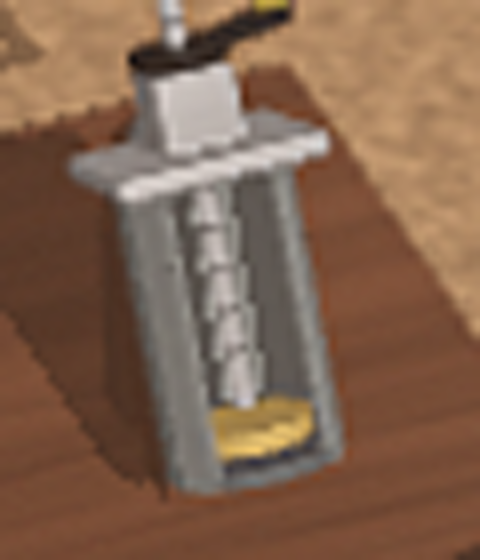

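```bash
python3 -m creep '[[0,1,0,0,0.1],[0,0.5,0,0,0.1],[0,0.5,0,0,0.1],[0,0.5,0,0,0.1],[0,0.5,0,0,0.1],[0,0.5,0,0,0.1],[0,0.5,0,0,0.1],[0,0.5,0,0,0.1],[0,0.5,0,0,0.1],[0,0,0,0,0.1]]'; python3 f.py
```

```text
t: 14.85
ee_pos: [0.6522, -0.0313, 0.2155]
orientation: [-0.377, 0.626, 0.584, -0.353]
wrist_force: [0.1, -3.6, 8.2]
width: 0.282
F tool [-3.6 -7.1 -4.2] pos [ 0.6522 -0.0313  0.2155] 0.2823862117587114 14.85
down from start [ 0.1 68.8 -0.2]
```

```bash
python3 -m creep '[[0,0.5,0,0,0.1],[0,0.5,0,0,0.1],[0,0.5,0,0,0.1],[0,0.5,0,0,0.1],[0,0.5,0,0,0.1],[0,0.5,0,0,0.1],[0,0,0,0,0.1],[0,0,0,0,0.1],[0,0,0,0,0.1],[0,0,0,0,0.1]]'; python3 f.py;python3 - <<'E'
from h import *
c=camera("scene"); cv2.imwrite("pics/s5.png",cv2.resize(c["frame"][260:330,300:360],None,fx=8,fy=8,interpolation=cv2.INTER_CUBIC))
c=camera("wrist"); cv2.imwrite("pics/w5.png",c["frame"])
E
```

```text
t: 16.1
ee_pos: [0.6528, -0.0313, 0.2152]
orientation: [-0.377, 0.626, 0.584, -0.354]
wrist_force: [-27.9, -1.0, 29.6]
width: 0.285
F tool [ -3.  -39.2  10.8] pos [ 0.6528 -0.0313  0.2152] 0.28516162927554706 16.1
down from start [ 0.2 69.3 -0.6]
```

View pics/s5.png

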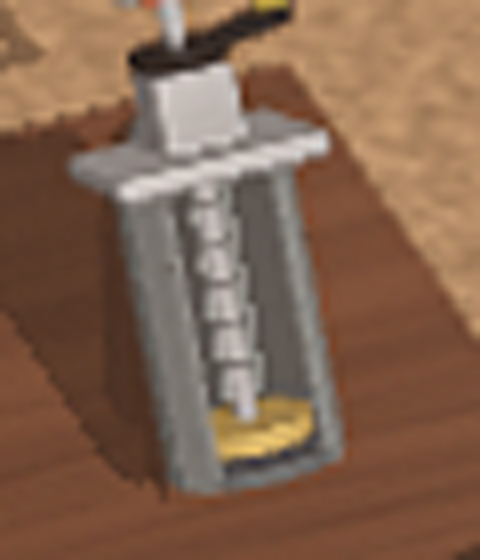

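View pics/w5.png

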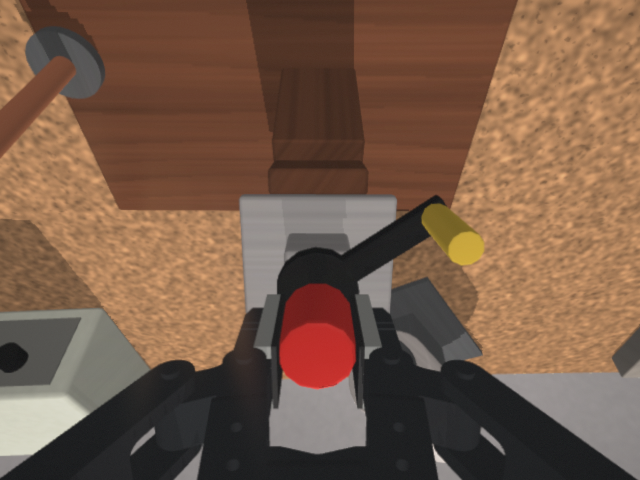

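```bash
python3 - <<'E'
from h import *
from fit import frame
o=frame(np.load("p.npy")); xr,yr,zr=map(np.array,o["axes"])
s=sense(); c=camera("scene")
big=cv2.resize(c["frame"][285:330,312:357],None,fx=12,fy=12,interpolation=cv2.INTER_CUBIC)
outs=[]
k=s["ee_pos"]-.0035*zr
for off in (0,-.004):
    im=big.copy(); S=k-.17*zr+off*zr
    th=np.linspace(0,2*np.pi,60)
    for r,col in ((.0235,(0,255,0)),(.004,(255,0,255))):
        P=S+r*(np.cos(th)[:,None]*xr+np.sin(th)[:,None]*yr)
        q=((proj(c,P)-[312,285]+.5)*12).astype(int); cv2.polylines(im,[q],True,col,1)
    print(off,proj(c,S)); outs.append(im[:, :400])
cv2.imwrite("pics/ov.png",np.hstack(outs))
E
```

```text
0 [[331.45059771 311.45802587]]
-0.004 [[331.71050071 312.7980681 ]]
```

View pics/ov.png

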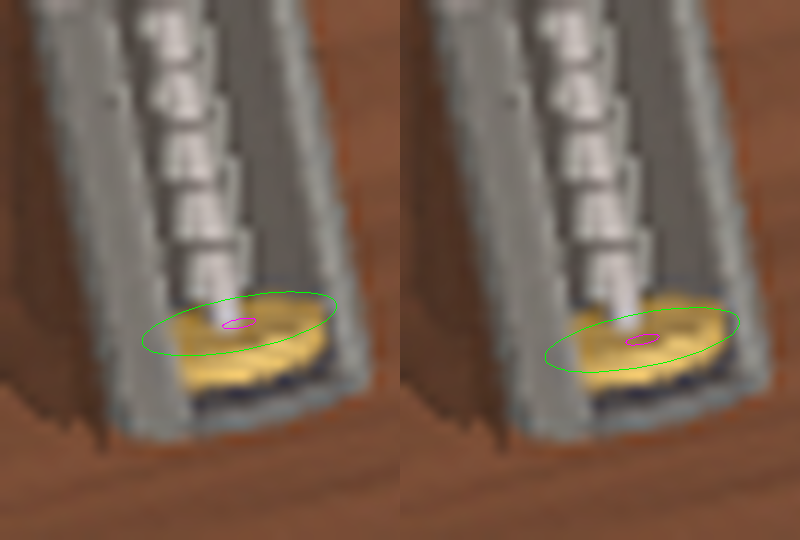

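```bash
python3 -m creep '[[0,-0.7,0,0,0.1],[0,0,0,0,0.65],[0,0,0,0,0.65],[0,0,0,0,0.65],[0,0,0,0,0.65],[0,0,0,0,0.65],[0,-5,0,0,0.65],[0,-15,0,0,0.65],[0,-25,0,0,0.65],[0,-25,0,0,0.65]]'; python3 f.py; python3 rel.py; python3 - <<'E'
from h import *
s=sense()
c=camera("wrist"); cv2.imwrite("pics/w6.png",c["frame"]); print(landmark_of(c,"lock_pin")[:1],landmark_of(c,"knob")[:1])
from fit import frame
o=frame(np.load("p.npy"));print(proj(c,o["pin"],wristE(c,s)))
c=camera("scene"); cv2.imwrite("pics/s6.png",cv2.resize(c["frame"][205:330,290:390],None,fx=4.8,fy=4.8,interpolation=cv2.INTER_CUBIC))
E
```

```text
t: 17.6
ee_pos: [0.6194, -0.0286, 0.2762]
orientation: [-0.377, 0.626, 0.584, -0.354]
wrist_force: [1.0, -0.1, 0.4]
width: 0.645
F tool [-0.1  0.1 -1. ] pos [ 0.6194 -0.0286  0.2762] 0.6450796144688344 17.6
down from start [ 0.3 -0.2  0.5]
knob in tool mm [-0.3  6.   1.7]
bar in tool mm [ 15.3 -80.8 -73.3]
pin in tool mm [42.4 97.3 41.2]
seat in tool mm [  0.4 252.    1.7]
17.7 axes rod in tool [[-0.001, 1.0, -0.003], [-0.0, -0.003, -1.0], [-1.0, -0.001, 0.0]] [ 1.1 -0.3  0.2] 0.6480581187540505 [-0.31 -0.44 -0.43  1.11  0.11 -0.21]
[{'point': [406.6, 185.2], 'p': 0.65}] [{'point': [316.1, 255.4], 'p': 0.56}]
[[394.66973346 174.5161999 ]]
```

View pics/w6.png

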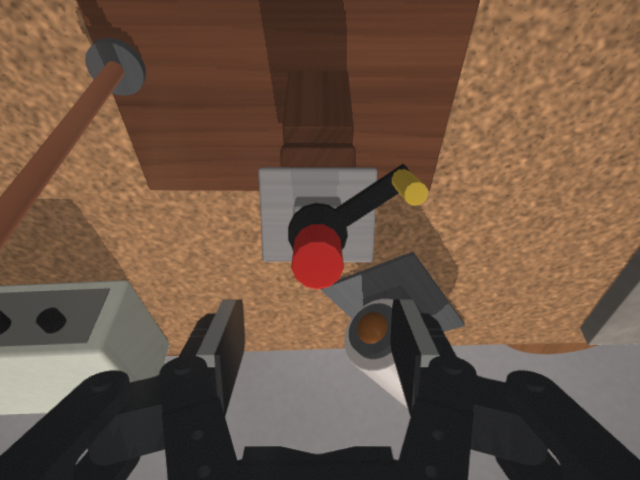

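View pics/s6.png

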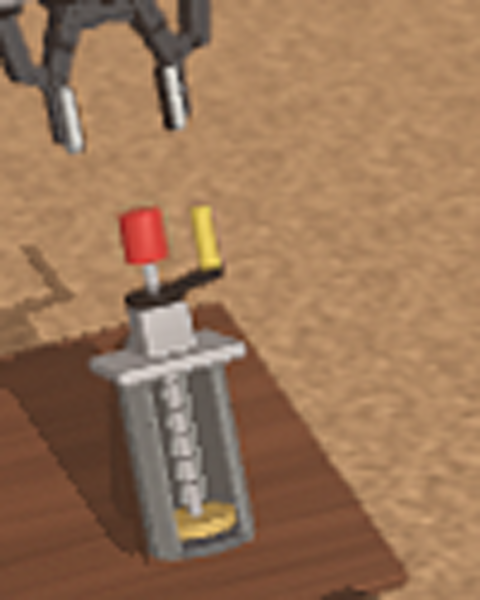

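```bash
python3 - <<'E'
from h import *
c=camera("wrist")
T=c["T_tool_cam"]
def ray(u,v):
    p=cv2.undistortPoints(np.array([[[u,v]]],float),K(c),np.array([c["k1"],0,0,0,0.]))[0,0]
    d=T[:3,:3]@np.array([p[0],-p[1],-1]); return T[:3,3],d/np.linalg.norm(d)
# y offsets of TCP rel. to current (tool y)
def tri(obs):
    M=np.zeros((3,3));b=np.zeros(3)
    for u,v,dy in obs:
        o,d=ray(u,v);o=o+[0,dy,0];P=np.eye(3)-np.outer(d,d);M+=P;b+=P@o
    return np.linalg.solve(M,b)*1000
print("pin top",tri([(416,194,0),(466.5,248,.0695),(449.5,232.5,.051),(378,157,-.1266)]))
print("pin base",tri([(400,173,0),(433,208,.0695)]))
o,d=ray(416,194)
for y in (.070,.075,.08): print("at y",y,(o+d*(y-o[1])/d[1])*1000)
o,d=ray(318,263)
for y in (.053,.058): print("knobtop at y",y,(o+d*(y-o[1])/d[1])*1000)
E
```

```text
pin top [46.68943725 65.23364142 37.16301747]
pin base [44.99867338 98.29784644 41.43168367]
at y 0.07 [47.88036925 70.         36.89401893]
at y 0.075 [49.0976924  75.         35.73478065]
at y 0.08 [50.31501554 80.         34.57554238]
knobtop at y 0.053 [ 1.47884043 53.          8.69671575]
knobtop at y 0.058 [ 1.49146195 58.          6.62135939]
```

```bash
python3 -m creep '[[13,0,16,0,0],[13,0,16,0,0],[13,0,16,0,0],[13,0,16,0,0],[0,0,0,0,0],[0,15,0,0,0],[0,20,0,0,0],[0,20,0,0,0],[0,13,0,0,0],[0,0,0,0,0]]'; python3 f.py; python3 - <<'E'
from h import *
c=camera("wrist"); cv2.imwrite("pics/w7.png",c["frame"])
c=camera("scene"); cv2.imwrite("pics/s7.png",cv2.resize(c["frame"][205:330,290:390],None,fx=4.8,fy=4.8,interpolation=cv2.INTER_CUBIC))
E
```

```text
t: 19.3
ee_pos: [0.5983, 0.0245, 0.1825]
orientation: [-0.379, 0.625, 0.583, -0.354]
wrist_force: [0.4, -0.2, -0.8]
width: 0.0
F tool [-0.2  0.9  0. ] pos [0.5983 0.0245 0.1825] 0.0002482047439779678 19.3
down from start [52.  71.3 65.7]
```

View pics/w7.png

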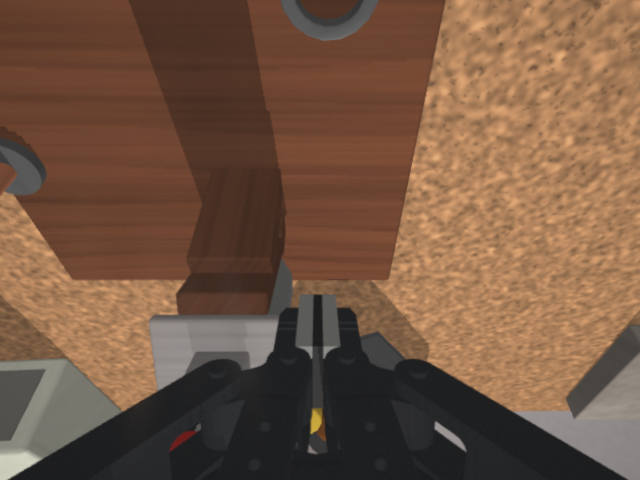

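View pics/s7.png

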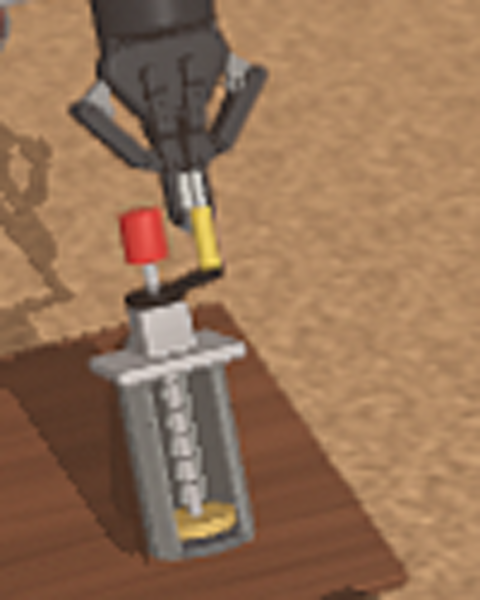

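```bash
python3 -m creep '[[0,0,-5,0,0],[0,0,-5,0,0],[0,0,-5,0,0],[0,0,-5,0,0],[0,0,-5,0,0],[0,0,-5,0,0],[0,0,-5,0,0],[0,0,-5,0,0],[0,0,-5,0,0],[0,0,0,0,0]]'; python3 f.py; python3 - <<'E'
from h import *
c=camera("wrist"); a=c["frame"]
c=camera("scene"); cv2.imwrite("pics/s8.png",np.hstack([cv2.resize(c["frame"][205:330,290:390],None,fx=3.84,fy=3.84,interpolation=cv2.INTER_CUBIC),a[:,120:530]]))
E
```

```text
t: 20.65
ee_pos: [0.6389, 0.0217, 0.2057]
orientation: [-0.377, 0.626, 0.584, -0.354]
wrist_force: [-0.1, -0.1, -0.3]
width: -0.001
F tool [-0.1  0.3  0.2] pos [0.6389 0.0217 0.2057] -0.0007866141497983571 20.65
down from start [52.1 69.4 19.1]
```

View pics/s8.png

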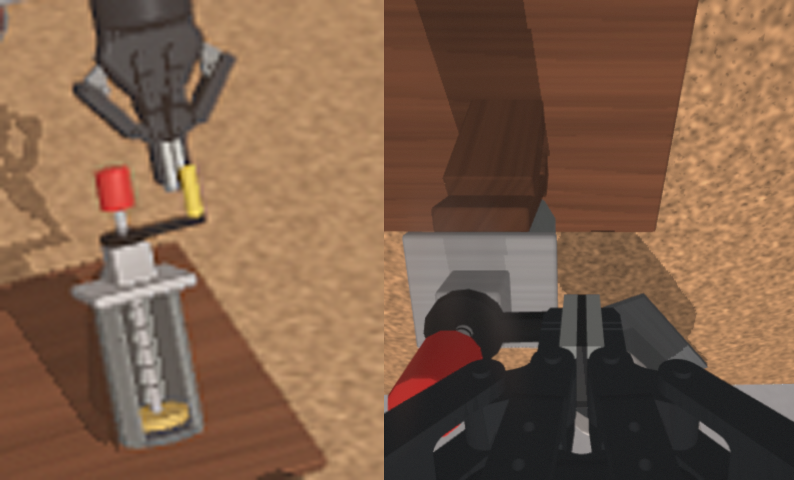

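```bash
python3 -m creep '[[0,0,-4,0,0],[0,0,-4,0,0],[0,0,-4,0,0],[0,0,-4,0,0],[0,0,-2,0,0],[0,0,-2,0,0],[0,0,-1,0,0],[0,0,-1,0,0],[0,0,-1,0,0],[0,0,0,0,0]]'; python3 f.py; python3 - <<'E'
from h import *
c=camera("wrist"); a=c["frame"]
c=camera("scene"); cv2.imwrite("pics/s9.png",np.hstack([cv2.resize(c["frame"][205:330,290:390],None,fx=3.84,fy=3.84,interpolation=cv2.INTER_CUBIC),a[:,120:530]]))
E
```

```text
t: 22.0
ee_pos: [0.6586, 0.0207, 0.2158]
orientation: [-0.378, 0.625, 0.584, -0.354]
wrist_force: [-0.8, -0.2, -1.5]
width: -0.002
F tool [-0.3  1.   1.4] pos [0.6586 0.0207 0.2158] -0.001575162094412819 22.0
down from start [52.3 69.7 -3.2]
```

View pics/s9.png

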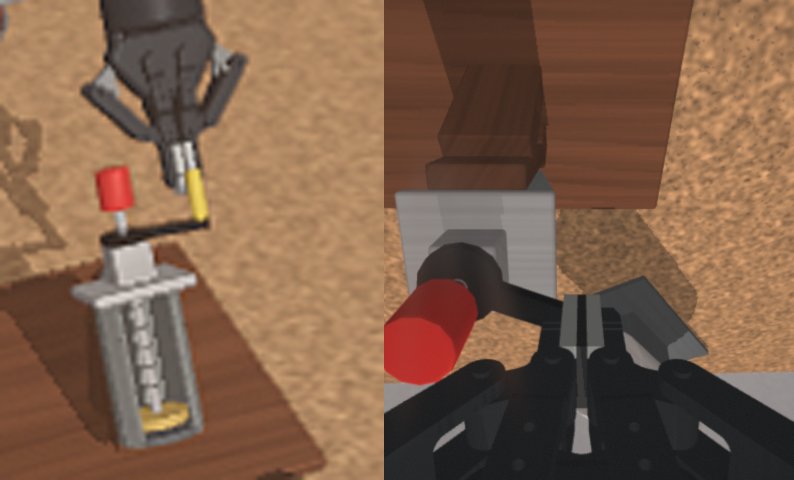

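```bash
python3 -m creep '[[0,0,-1,0,0],[0,0,-1,0,0],[0,0,-1,0,0],[0,0,-1,0,0],[0,0,-1,0,0],[0,0,0,0,0],[0,0,0,0,0],[0,0,0,0,0],[0,0,0,0,0],[0,0,0,0,0]]'; python3 f.py
```

```text
t: 23.35
ee_pos: [0.663, 0.0204, 0.2182]
orientation: [-0.378, 0.625, 0.584, -0.354]
wrist_force: [-1.2, -0.5, -0.9]
width: 0.002
F tool [-0.6  0.2  1.5] pos [0.663  0.0204 0.2182] 0.001638995524461288 23.35
down from start [52.3 69.7 -8.2]
```

```bash
python3 -m creep '[[0,0,-1,0,0],[0,0,-1,0,0],[0,0,-1,0,0],[0,0,-1,0,0],[0,0,0,0,0],[0,0,0,0,0],[0,0,0,0,0],[0,0,0,0,0],[0,0,0,0,0],[0,0,0,0,0]]'; python3 f.py; python3 - <<'E'
from h import *
c=camera("wrist"); a=c["frame"]
c=camera("scene"); cv2.imwrite("pics/s10.png",np.hstack([cv2.resize(c["frame"][165:290,290:390],None,fx=3.84,fy=3.84,interpolation=cv2.INTER_CUBIC),a[:,120:530]]))
E
```

```text
t: 24.6
ee_pos: [0.664, 0.0205, 0.2181]
orientation: [-0.38, 0.624, 0.583, -0.356]
wrist_force: [-21.6, -0.6, 4.5]
width: 0.002
F tool [ -2.1 -13.9  17. ] pos [0.664  0.0205 0.2181] 0.0024512917563262676 24.6
down from start [52.4 70.1 -9.4]
```

View pics/s10.png

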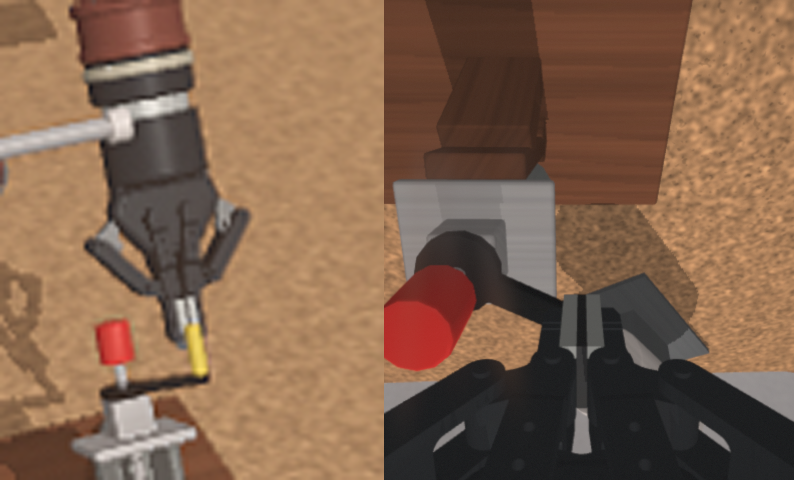

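```bash
python3 - <<'E'
from h import *
s=sense();R=Rq(s["orientation"]);print((R.T@s["torque"]).round(2),(R.T@s["wrist_force"]).round(1),R[:,1].round(3),s["t"])
c=camera("top"); cv2.imwrite("pics/t10.png",cv2.resize(c["frame"][170:270,260:400],None,fx=5.7,fy=5.7,interpolation=cv2.INTER_CUBIC))
E
```

```text
[3.79 0.05 0.43] [ -2.1 -14.1  17.6] [ 0.457 -0.033 -0.889] 24.7
```

View pics/t10.png

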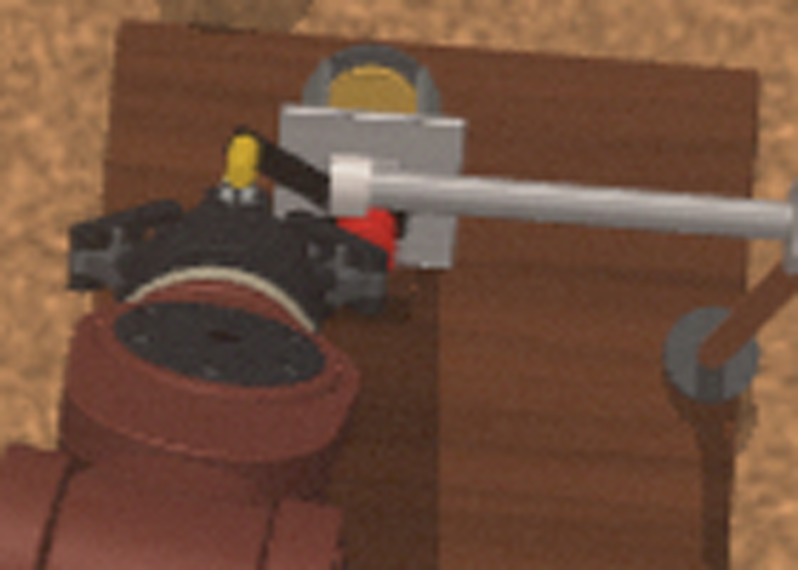

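```bash
python3 -m creep '[[0,0,8,0,0],[0,0,12,0,0],[0,0,20,0,0],[0,0,20,0,0],[0,-25,0,0,0],[0,-30,0,0,0],[0,-30,0,0,0],[0,-30,0,0,0],[0,-30,0,0,0],[0,0,0,0,0]]'; python3 f.py; python3 - <<'E'
from h import *
c=camera("wrist"); a=c["frame"]
c=camera("scene"); cv2.imwrite("pics/s11.png",np.hstack([cv2.resize(c["frame"][205:330,290:390],None,fx=3.84,fy=3.84,interpolation=cv2.INTER_CUBIC),a[:,120:530]]))
c=camera("top"); cv2.imwrite("pics/t11.png",cv2.resize(c["frame"][170:270,260:400],None,fx=5.7,fy=5.7,interpolation=cv2.INTER_CUBIC))
E
```

```text
t: 26.0
ee_pos: [0.5468, 0.0285, 0.3236]
orientation: [-0.376, 0.626, 0.585, -0.353]
wrist_force: [0.4, 0.6, -0.2]
width: -0.001
F tool [ 0.6  0.4 -0.2] pos [0.5468 0.0285 0.3236] -0.0009359753280002917 26.0
down from start [ 52.3 -78.   45.7]
```

View pics/s11.png

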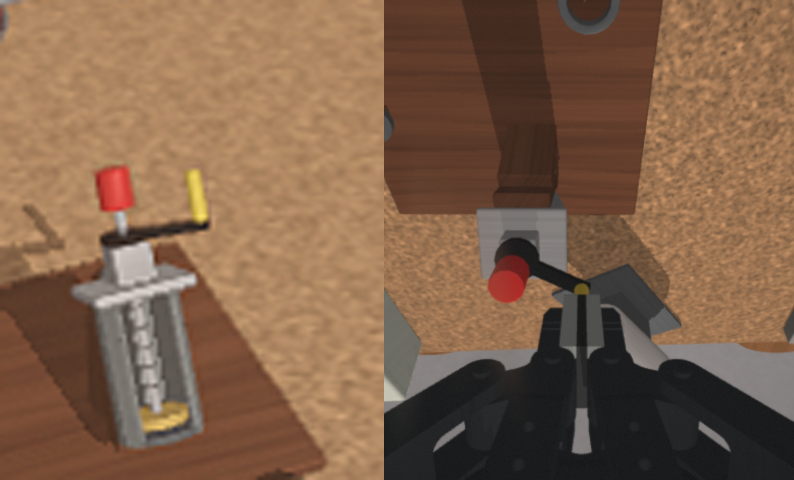

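View pics/t11.png

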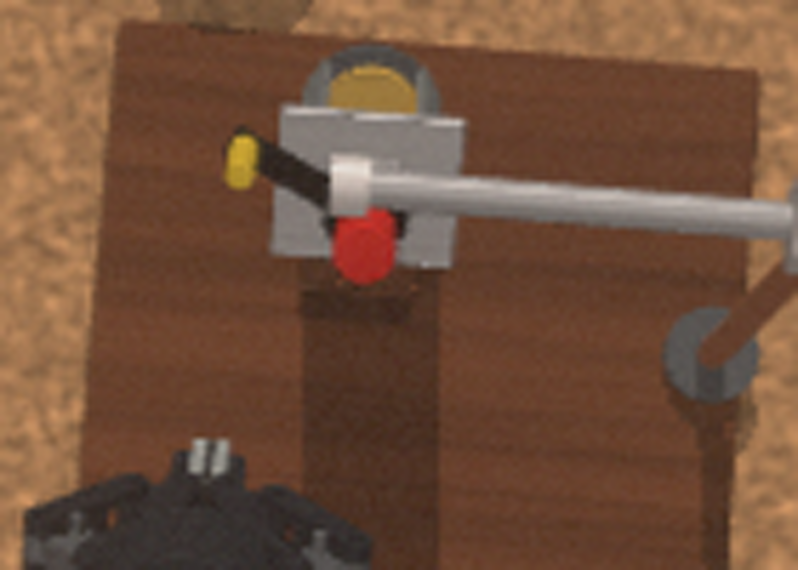

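```bash
python3 - <<'E'
from plant import *
print(job_done(), sense()["t"])
E
```

```text
the job is handed in; nothing more can be done
the job is handed in; nothing more can be done
```

The probe is down on the brass lens seat, the knob is released, and the lock lever has been swung to its stop. I handed the job in at about 26 s with the gripper clear of everything.

- **Tilting the hand:** The rows can't tilt the tool directly. I raised the arm against a wrist joint's limit until the tool leaned about 28°, in line with the rod. Joint 4 read 2.1107 against its stated limit of 2.11 while this was done, so it may have passed its range by about 0.001 rad.
- **Lowering the probe:** I gripped the knob along the rod and lowered it about 69 mm. The last 20 mm or so went in steps of 2 mm or less. It stopped with a push of about 39 N, which is firmer than I meant. The scene picture shows the tip at the centre of the brass disc, and it stayed there after I let go.
- **Lever:** I pushed the pin with the closed fingertips until the force rose to about 22 N. The moment reading puts that contact at the fingertips rather than at the cross bar. Afterwards the lever measured about 0.43 rad in the wrist picture, where the stop is at 0.45.
- **Disagreements:** My first camera fit put the seat about 7 mm deeper than where the probe stopped, and the pin about 5 mm off to one side. I took the contact force and a projected outline of the disc as the better evidence.
- **Bystanders:** I touched none of the other things on the bench, though I did not measure their positions again afterwards.

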